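Turn the angle bracket onto its long leg in the drilling fixture

ROBOT

A 7-joint arm with a two-finger parallel gripper is mounted at the origin on the work surface. World frame = base frame: x ahead of the robot, y to its left, z up, the work surface at z = 0. Lengths are in m, angles in rad, forces in N, time in s.
With the tool pointing down it reaches from about 0.4 to 0.9 m from the base axis. Payload 5.6 kg.
Tool frame: the origin (TCP) lies between the finger pads; the fingertips stand 8 mm ahead of it and the grasp point (between the pads) lies 11 mm behind it; z points along the fingers, y is the line along which they close (so a half turn about z gives the same grasp; the last joint's range is limited). The gripper opens to 92 mm and grips with 3 to 60 N. Pads are 20 mm wide; open, the fingers measure 128 mm over their backs; the gripper's body (75 mm by 189 mm) begins 69 mm behind the grasp point.
Start: joints at [-1.168, 0.468, -0.012, 1.603, 0.006, 1.071, -0.056], TCP at [0.28, 0.586, 0.197] pointing down, gripper open.
Joint ranges: [-2.53, 2.53], [-0.31, 2.02], [-1.57, 1.55], [0.28, 2.44], [-1.29, 4.43], [0.15, 1.84], [-2.92, 2.92]. Speed limits (rad/s): [2.57, 2.57, 3.14, 3.14, 3.14, 3.14, 3.14].

INTERFACE

Orientations are given as a rotation vector (axis times angle).
In Python, from workcell import sense, read_camera, calibration, sign_off gives the robot as it stands. The module is installed in compiled form; this text tells all that it offers.
- The arm moves only by the tool servo_tool, never from a script. Its argument "plan" is text: rows parted by semicolons, each of 7 numbers parted by spaces: the turn, a rotation vector about the tool's x, y, z as a fraction of full scale, then the shift along the tool's x, y, z as a fraction of full scale, then the opening, from 0 (shut) to 1 (fully open). A call has 1 to 20 rows; each row shifts and turns the commanded pose from where the row before left it, along the tool's axes as they then stand; what a row does not reach is not made up. Full scale, the value 1, is 50 mm for a shift and 10 degrees for a turn. A row lasts 1/8 s, in which the tool goes at most 62.5 mm and 10.7 degrees, less where a joint would pass 70% of its speed; a pose out of reach is approached as far as the arm can. A call with a number of a shift or a turn outside -1 to 1 is refused whole. A call with a gripper value outside its range is refused whole. The fingers move at their own pace and stop on an object; "force" is the grip in N (left out, the last holds). Time passes only in rows, so rows that do not move let the fingers close. It gives the time, the measured TCP pose, the force, the opening and the grip force at its end, in the units of the state.
- sense(): the state, without advancing time (a new reading comes with each control period).
- read_camera(name): name is "scene" or "top" or "wrist"; returns (picture, depth): 384x512x3 uint8, blue, green, red; 384x512 float32, m along the optical axis (not along the pixel's ray), 0 where there is no reading.
- calibration(name): a dict with "camera_matrix" (3x3 intrinsics, pixels), "view" (4x4, takes a point from world to camera coordinates). Camera axes: x right, y down, z forward; pixel columns grow to the right and rows downward; lengths in m; the calibration is good to about 2 mm. A picture is of the moment at which its call begins: read the wrist's pose just before it. calibration takes no time and is no camera call; for the wrist camera it gives the pose at the moment of the call.
- sign_off(): hands the job in; it is judged then, once.
The state is a dict: "time": time; "qpos": joint angles; "joint_velocities": joint speeds; "joint_efforts": joint torques, N m; "position": TCP position; "tcp_rot": TCP orientation; "ft_force": force on the tool from outside, world axes, zero at the start; "moment": the same for the moment, N m; "opening": opening from 0.0 (shut) to 1.0 (fully open); "gripper_force": force on a finger pad.
Only numpy, scipy, OpenCV 4.12 (cv2) and the standard library are available. Lean on these libraries where they do the work, as an engineer would, in place of code of your own. Each camera call takes 0.05 s, during which the arm holds its last target. There are 200 camera calls.

TASK

The steel angle bracket on the drilling fixture has its short leg drilled; now its long leg is due. With the fingers only pushing, never picking it up, tip the bracket over so that its long leg lies flat on the plate and its short leg stands up, then push it home so that the back of the short leg is flush against the fence and its side edge is up against the end stop. Leave the other things on the bench where they are.

Things in the scene. Friction and masses are not known exactly. Their poses are not given: they have to be found in the camera images.
- fixture: Drilling fixture, fixed: blackened steel plate 260 (x) x 360 (y) x 20 mm thick, with fence, end stop and a strap clamp. Origin: centre of its underside, on the bench; x points away from the robot (within 0.3 rad), y to the left along the fence, z up. The strap clamp, swung clear, stands at the left edge (x -50 to +60, y +142 to +168 mm, up to 52 mm above the plate top); leave it so.
- fence (a point): The fence: a straight steel bar along the fixture's y, near the plate's far edge, 22 mm thick, 260 mm long, standing 16 mm above the plate top (screw heads 21 mm). This point: middle of the foot of its face towards the robot (fixture x +100, y -10, z +20 mm). Axes as the fixture's.
- stop (a point): The end stop: a fixed steel block 40 (x) x 25 (y) mm, 16 mm above the plate top (screw heads 21 mm), with a 15 mm gap between it and the fence. This point: middle of the foot of its right-hand face (fixture x +65, y +100, z +20 mm), the face the bracket's side edge comes up to. Axes as the fixture's.
- corner (a point): Point on the plate top (20 mm above the bench) where the line of the fence's face meets the line of the end stop's face (fixture x +100, y +100, z +20 mm). Axes as the fixture's.
- bracket: The work: steel angle (L-section), loose, 0.5 to 0.7 kg, 70 mm wide along its y, legs 8 mm thick. Long leg 80 mm from heel to tip along its +z, undrilled; short leg 60 mm along its +x, with two 11 mm holes. Origin: middle of the outer heel edge; the long leg fills x 0..8, z 0..80, the short leg x 0..60, z 0..8, both y -35..+35 mm. Friction about 0.4: slide it with a low push, or it tips back.
- bracket_tip (a point): Middle of the inside of the bracket's long leg, at its tip (bracket x +8, z +80 mm). At the start the long leg stands up on the side nearer the robot; the short leg lies on the plate, pointing to the fence within 0.25 rad, clear of fence and stop. Pushed near here towards the robot (1 to 2 N) it tips on its heel edge, balances at 31 degrees of lean, falls on.
- finished_bracket: Leave alone. A bracket of the same size with both legs drilled, lying on its long leg on the bench to the right of the fixture (up to 60 mm tall). Origin: centre of the long leg's underside.
- setup_block: Leave alone. Steel setup block 75 x 25 x 50 mm tall with holes, on the bench to the right of the fixture. Origin: centre of its underside.
- oil_bottle: Leave alone. Grey cutting-oil bottle, 52 mm diameter, 150 mm tall, on the bench to the left of the fixture. Origin: centre of its underside.
- brush: Leave alone. Chip brush 180 mm long lying on the bench to the left of the fixture, under 30 mm high. Origin: middle of its underside.
Not all that is in view belongs to the job. Leave any brown, orange or yellow look-alike of the bracket alone.

How it is judged:
By the outcome, as a careful person would: the job done as asked, in the order asked, and still so for the second after the job is handed in, with the robot touching nothing.
It also fails if it takes over 64 s, if anything falls off the work surface, if the arm or the gripper's body presses on something with over 40 N, if the wrist force passes 120 N, or if a joint passes its speed limit or range.

## Working session

There is one attempt and no reset: what is moved stays moved. The work goes in short steps, Python scripts to look and compute and a tool call to move; the robot and the scene stay as the last step left them, time stands still between calls to the robot, and variables do not carry over. Pictures are saved under pics/ and viewed, at most 10 in all, crops included, and the job is handed in when it is done.

Besides the shell and the picture viewer there is one more tool, called after "Request:" by a JSON object that holds its "api" and its "payload". servo_tool: Moves the arm, as the interface text tells. Shift numbers are shares of 50 mm and turn numbers shares of 10 degrees, none past 1 either way. Its arguments: {"type":"object","properties":{"plan":{"type":"string"},"force":{"type":"number"}},"required":["plan"]}

```bash
mkdir -p pics && cat > h.py <<'E'
import numpy as np, cv2
from scipy.spatial.transform import Rotation as R
from workcell import sense, read_camera, calibration, sign_off
def cloud(name):
    c=calibration(name); p,d=read_camera(name)
    K=np.array(c["camera_matrix"]); V=np.linalg.inv(np.array(c["view"]))
    v,u=np.indices(d.shape)
    P=np.stack([(u-K[0,2])/K[0,0]*d,(v-K[1,2])/K[1,1]*d,d],-1)@V[:3,:3].T+V[:3,3]
    P[d==0]=np.nan
    return p,P
E
python3 - <<'E'
from h import *
s=sense(); print(s["time"],s["position"],s["tcp_rot"],s["opening"],s["ft_force"])
for n in("scene","top"):
    p,P=cloud(n); cv2.imwrite(f"pics/{n}0.png",p); np.save(f"{n}0.npy",P)
E
```

```text
0.0 [0.28007202 0.58589264 0.19624657] [-6.94485968e-01 -3.06362700e+00  2.71468357e-03] 1.0002116115406379 [-0.14596909  0.33654016 -0.73388335]
```

```bash
python3 -c "
import cv2,numpy as np
a=cv2.imread('pics/scene0.png');b=cv2.imread('pics/top0.png')
cv2.imwrite('pics/both0.png',cv2.resize(np.vstack([a,b]),(400,600)) if 0 else cv2.resize(np.hstack([a,b]),(800,300)))"
```

```text
(no output)
```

View pics/top0.png

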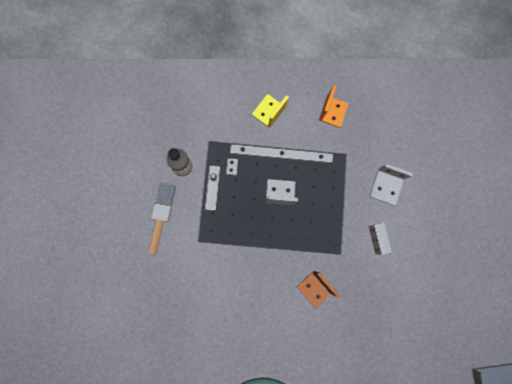

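View pics/scene0.png

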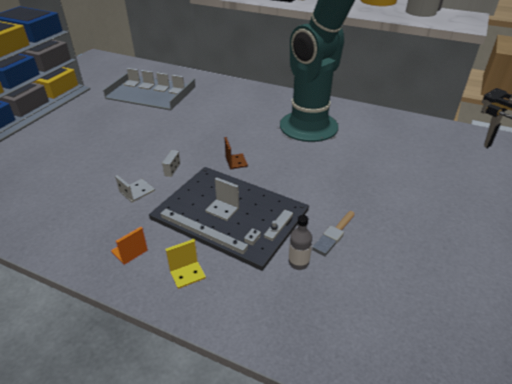

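The scene holds five L-brackets. In the top view they are grey on the fixture (281,190), grey on the bench (388,187), yellow (270,108), orange (337,108) and brown (316,290). The one meant is the grey bracket on the plate, because it has an upright leg on the robot side and a drilled short leg pointing to the fence. I'll measure it and confirm in an enlarged crop.

```bash
cat >> h.py <<'E'
def plate(P):
    z=P[...,2]; m=((abs(z-.02)<.006)).astype(np.uint8)
    n,l,st,c=cv2.connectedComponentsWithStats(cv2.morphologyEx(m,cv2.MORPH_OPEN,np.ones((3,3))))
    k=1+np.argmax(st[1:,4]); return P[l==k]
def line(name,P,n):pass
E
python3 - <<'E'
from h import *
P=np.load("top0.npy"); q=plate(P); print("plate z",np.median(q[:,2]),len(q))
r=cv2.minAreaRect(q[:,:2].astype(np.float32)); print("rect",r)
W,H=r[1]; a=np.deg2rad(r[2]); 
# yaw of fixture x (short side), within .3
cand=[a,a+np.pi/2,a-np.pi/2]; yaw=min(cand,key=abs); print("yaw",yaw)
c=np.array(r[0]); Rz=np.array([[np.cos(yaw),-np.sin(yaw)],[np.sin(yaw),np.cos(yaw)]])
for n in("top","scene"):
    P=np.load(n+"0.npy"); F=np.concatenate([(P[...,:2]-c)@Rz,P[...,2:]],-1)
    x,y,z=F[...,0],F[...,1],F[...,2]
    s=lambda m:(m.sum(),np.nanpercentile(F[m],[2,50,98],axis=0).round(4).tolist()) if m.sum() else 0
    print(n,"plate",s((abs(x)<.15)&(abs(y)<.2)&(abs(z-.02)<.006)))
    print(" fence",s((abs(x-.11)<.03)&(abs(y+.01)<.1)&(z>.03)&(z<.038)))
    print(" stop",s((abs(x-.065)<.03)&(abs(y-.112)<.025)&(z>.03)&(z<.038)))
    m=(x>-.12)&(x<.09)&(y>-.15)&(y<.09)&(z>.025)&(z<.12)
    print(" brk",s(m)); 
    for nm,mm in(("low",m&(z<.035)),("top",m&(z>.09)),("vert",m&(z>.04))):
        print("  ",nm,s(mm)); 
        if mm.sum()>5: print("    rect",cv2.minAreaRect(F[mm][:,:2].astype(np.float32)))
    b=(x>-.1)&(x<.15)&(y>.18)&(y<.35)&(z>.02)&(z<.2); print(" bottle",s(b))
np.savez("fix.npz",c=c,yaw=yaw)
p=cv2.imread("pics/top0.png")[130:265,190:360]; cv2.imwrite("pics/crop0.png",cv2.resize(p,(680,540),interpolation=cv2.INTER_CUBIC))
E
```

```text
plate z 0.020611221937458457 11820
rect ((0.5471817255020142, -0.039204180240631104), (0.36073270440101624, 0.2602041959762573), 83.9639663696289)
yaw -0.10534866061108206
top plate (np.int64(12026), [[-0.1258, -0.1732, 0.0168], [-0.0215, -0.0024, 0.0206], [0.1222, 0.1738, 0.0245]])
 fence (np.int64(506), [[0.0997, -0.104, 0.0317], [0.1104, -0.0134, 0.0361], [0.1217, 0.0828, 0.0379]])
 stop (np.int64(110), [[0.045, 0.1009, 0.0325], [0.0648, 0.1108, 0.036], [0.0838, 0.1246, 0.0378]])
 brk (np.int64(722), [[-0.0651, -0.0945, 0.0251], [0.0099, -0.0157, 0.0294], [0.0426, 0.038, 0.1024]])
   low (np.int64(520), [[-0.0831, -0.1015, 0.0251], [0.0194, -0.0158, 0.0283], [0.0439, 0.0515, 0.033]])
    rect ((-0.012315645813941956, -0.030952714383602142), (0.2041918933391571, 0.232237309217453), 0.7715616822242737)
   top (np.int64(119), [[-0.0175, -0.0483, 0.0912], [-0.014, -0.0156, 0.1002], [-0.0095, 0.0189, 0.1035]])
    rect ((-0.0133702727034688, -0.014882270246744156), (0.008256367407739162, 0.06865723431110382), 0.5630179047584534)
   vert (np.int64(194), [[-0.0176, -0.0484, 0.0426], [-0.
[... 788 characters left out ...]
0.0223, 0.0325]])
    rect ((0.014513200148940086, -0.03956535458564758), (0.12751446664333344, 0.059850964695215225), 89.10420989990234)
   top (np.int64(111), [[-0.0191, -0.0458, 0.0904], [-0.0118, -0.0104, 0.0967], [-0.0086, 0.023, 0.1019]])
    rect ((-0.014761112630367279, -0.011967755854129791), (0.013389930129051208, 0.0724945217370987), 0.7180360555648804)
   vert (np.int64(433), [[-0.0176, -0.0459, 0.0415], [-0.011, -0.0096, 0.0745], [-0.0079, 0.0229, 0.1008]])
    rect ((-0.014261296018958092, -0.011848729103803635), (0.07257696986198425, 0.013669122941792011), 89.17171478271484)
 bottle (np.int64(962), [[-0.0692, 0.1825, 0.0203], [0.0719, 0.2518, 0.0821], [0.085, 0.2909, 0.1501]])
```

View pics/crop0.png

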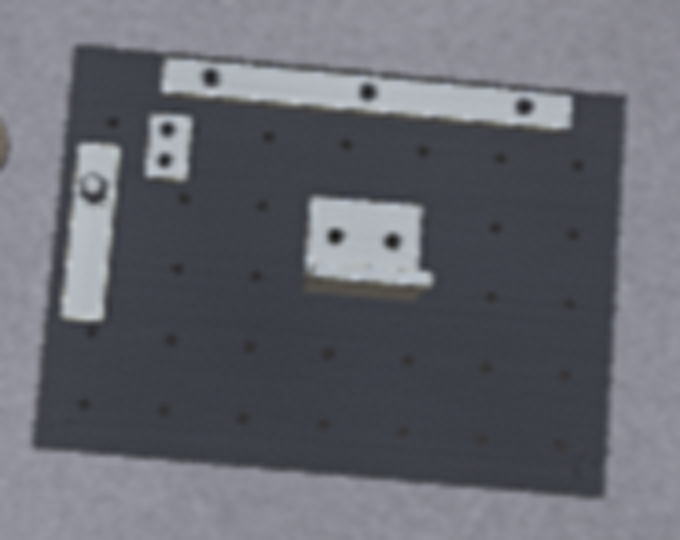

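The crop confirms it: a grey bracket with two holes in the flat leg at crop (335–392, 238), the upright leg at crop y≈280 on the robot side. It is nearly square to the fixture. Next I turn the tool to the fixture axes, shut the fingers and move over.

Request:
{"api": "servo_tool", "payload": {"plan": "0 0 -.98 0 0 0 0;0 0 -.98 0 0 0 0;0 0 0 -.45 -.76 0 0;0 0 0 -.45 -.76 0 0;0 0 0 -.45 -.76 0 0;0 0 0 -.45 -.76 0 0;0 0 0 -.45 -.76 0 0;0 0 0 -.45 -.76 0 0;0 0 0 -.45 -.76 0 0;0 0 0 -.45 -.76 0 0;0 0 0 -.45 -.76 0 0;0 0 0 -.45 -.76 0 0;0 0 0 -.45 -.76 0 0;0 0 0 -.45 -.76 0 0;0 0 0 -.45 -.76 0 0;0 0 0 -.45 -.76 0 0;0 0 0 -.45 -.76 0 0;0 0 0 -.45 -.76 0 0"}}

```text
time: 2.35
position: [0.5756, -0.0568, 0.1969]
tcp_rot: [-0.163, -3.137, -0.0]
ft_force: [0.7, -0.3, 0.2]
opening: 0.004
gripper_force: 0.0
```

```bash
cat >> h.py <<'E'
f=np.load("fix.npz"); yaw=float(f["yaw"]); c=f["c"]
Rz=np.array([[np.cos(yaw),-np.sin(yaw)],[np.sin(yaw),np.cos(yaw)]])
def state():
    s=sense(); T=R.from_rotvec(s["tcp_rot"]).as_matrix()
    F=np.diag([1.,1,1]); F[:2,:2]=Rz
    G=F.T@T
    print("t",round(s["time"],2),"fix xyz",((s["position"][:2]-c)@Rz).round(4),round(s["position"][2],4),"op",round(s["opening"],3))
    print("yaw err deg",np.degrees(np.arctan2(-G[0,1],G[1,1])).round(2),"tilt deg",np.degrees(np.array([G[0,2],G[1,2]])).round(2),"F",(F.T@s["ft_force"]).round(2))
E
python3 -c "
from h import *
state()"
```

```text
t 2.35 fix xyz [ 0.0301 -0.0145] 0.1969 op 0.004
yaw err deg 0.1 tilt deg [-0.03  0.  ] F [ 0.76 -0.19  0.2 ]
```

Request:
{"api": "servo_tool", "payload": {"plan": "0 0 0 0 0 .515 0;0 0 0 0 0 .515 0;0 0 0 0 0 .515 0;0 0 0 0 0 .515 0;0 0 0 0 0 0 0;0 0 0 .1 0 0 0;0 0 0 .1 0 0 0;0 0 0 .1 0 0 0;0 0 0 .1 0 0 0;0 0 0 .1 0 0 0;0 0 0 .1 0 0 0;0 0 0 .1 0 0 0;0 0 0 .1 0 0 0;0 0 0 .1 0 0 0;0 0 0 .1 0 0 0;0 0 0 .1 0 0 0;0 0 0 .1 0 0 0"}}

```text
time: 4.47
position: [0.5154, -0.0493, 0.0942]
tcp_rot: [0.163, 3.137, 0.0]
ft_force: [0.4, 0.5, 0.3]
opening: 0.008
gripper_force: 0.0
```

```bash
cat >> h.py <<'E'
def brk(n,sv=None):
    p,P=cloud(n); F=np.concatenate([(P[...,:2]-c)@Rz,P[...,2:]],-1)
    x,y,z=F[...,0],F[...,1],F[...,2]
    m=(x>-.13)&(x<.103)&(y>-.15)&(y<.099)&(z>.0255)&(z<.115)
    m=cv2.morphologyEx(m.astype(np.uint8),cv2.MORPH_OPEN,np.ones((2,2)))>0
    for nm,a,b in(("low",.0255,.033),("mid",.04,.07),("hi",.07,.115)):
        q=F[m&(z>a)&(z<b)]
        if len(q)>5: print(n,nm,len(q),np.percentile(q,[1,50,99],axis=0).round(4).tolist(),[np.round(v,4) for v in cv2.minAreaRect(q[:,:2].astype(np.float32))[1:]])
    if sv: cv2.imwrite(f"pics/{sv}.png",p)
E
python3 -c "
from h import *
state(); brk('scene')"
```

```text
t 4.47 fix xyz [-0.0306 -0.0134] 0.0942 op 0.008
yaw err deg 0.09 tilt deg [0. 0.] F [0.37 0.5  0.26]
scene low 310 [[-0.0125, -0.0415, 0.0256], [0.0134, -0.0103, 0.0277], [0.0423, 0.0222, 0.0317]] [array([0.0579, 0.0653]), np.float64(2.0894)]
scene mid 178 [[-0.0162, -0.0439, 0.0405], [-0.0108, -0.0081, 0.054], [-0.0072, 0.0231, 0.0694]] [array([0.069 , 0.0108]), np.float64(88.6365)]
scene hi 218 [[-0.018, -0.0423, 0.0704], [-0.0109, -0.0085, 0.0877], [-0.0073, 0.0225, 0.1012]] [array([0.0123, 0.0671]), np.float64(0.8921)]
```

```bash
python3 -c "
from h import *
p,P=cloud('scene'); q=cv2.resize(p[150:270,150:300],(750,600)); cv2.imwrite('pics/s1.png',q)"
```

```text
(no output)
```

View pics/s1.png

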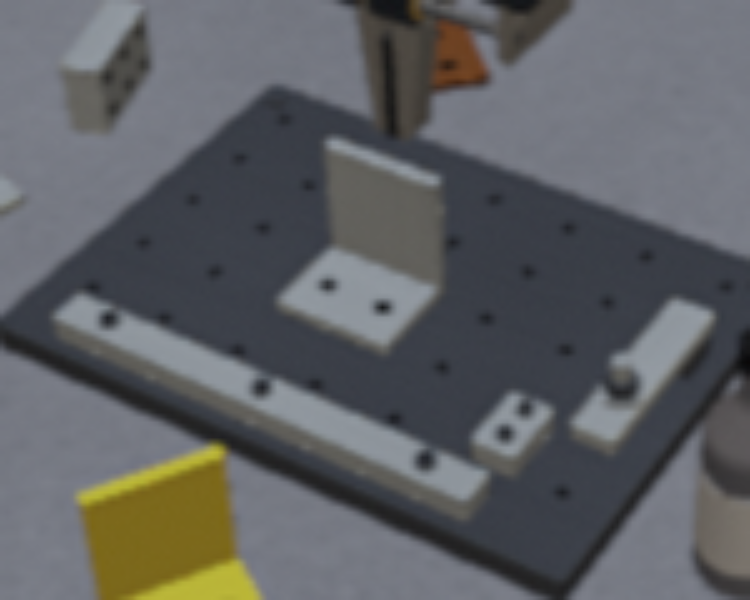

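The picture shows the bracket still upright (crop 385,210) and the shut fingers beyond it at crop (395,135), so they missed it. I'll measure where the fingers really are.

```bash
python3 - <<'E'
from h import *
s=sense(); 
for n in("scene","top"):
    p,P=cloud(n); K=calibration(n); V=np.array(K["view"]); A=np.array(K["camera_matrix"])
    X=np.r_[s["position"],1]; 
    for dz in(0,-.008):
        y=(V@(X+[0,0,dz,0]))[:3]; u=A@y; print(n,"tcp px",(u[:2]/u[2]).round(1))
    F=np.concatenate([(P[...,:2]-c)@Rz,P[...,2:]],-1); z=F[...,2]
    m=(abs(F[...,0]+.03)<.09)&(abs(F[...,1]+.0134)<.12)&(z>.105)&(z<.17)
    m2=(z>.04)&(z<.2)&(abs(F[...,1]+.0134)<.08)&(F[...,0]<-.02)&(F[...,0]>-.12)
    for mm in (m,m2):
        if mm.sum(): print(n,mm.sum(),np.percentile(F[mm],[1,50,99],axis=0).round(3).tolist())
state()
E
```

```text
scene tcp px [229.7 180.1]
scene tcp px [229.8 182.4]
scene 223 [[-0.041, -0.026, 0.113], [-0.022, -0.005, 0.144], [-0.019, 0.007, 0.168]]
scene 282 [[-0.041, -0.028, 0.112], [-0.023, -0.004, 0.153], [-0.02, 0.009, 0.188]]
top tcp px [281.1 205.8]
top tcp px [280.8 206.2]
top 1 [[-0.03, 0.016, 0.195], [-0.03, 0.016, 0.195], [-0.03, 0.016, 0.195]]
t 4.67 fix xyz [-0.0301 -0.0134] 0.0943 op 0.008
yaw err deg 0.09 tilt deg [0.02 0.  ] F [-0.09  0.61  0.51]
```

When shut, the fingertips end at z≈0.11 m, higher than the TCP figure suggests, so they passed over the bracket. I'll go back, descend lower and check the tip height.

Request:
{"api": "servo_tool", "payload": {"plan": "0 0 0 0 0 -.3 0;0 0 0 -.4 0 0 0;0 0 0 -.4 0 0 0;0 0 0 -.4 0 0 0;0 0 0 0 0 .3 0;0 0 0 0 0 .2 0;0 0 0 0 0 .24 0;0 0 0 0 0 0 0"}}

```text
time: 5.68
position: [0.574, -0.0555, 0.0709]
tcp_rot: [-0.163, -3.135, 0.0]
ft_force: [0.1, 0.8, 0.6]
opening: 0.005
gripper_force: 0.0
```

```bash
python3 - <<'E'
from h import *
state()
p,P=cloud("scene");F=np.concatenate([(P[...,:2]-c)@Rz,P[...,2:]],-1); x,y,z=F[...,0],F[...,1],F[...,2]
m=(x>.004)&(x<.06)&(abs(y+.013)<.06)&(z>.05)&(z<.14)
print(m.sum(),np.percentile(F[m],[0,1,5,50,99],axis=0).round(4).tolist())
a=cv2.resize(p[140:240,160:285],(750,600)); cv2.imwrite("pics/s2.png",a)
E
```

```text
t 5.67 fix xyz [ 0.0283 -0.0134] 0.0709 op 0.005
yaw err deg 0.09 tilt deg [-0.16 -0.01] F [0.02 0.82 0.64]
195 [[0.018, -0.0271, 0.0869], [0.0196, -0.027, 0.0892], [0.0219, -0.0236, 0.0926], [0.0367, -0.0054, 0.1169], [0.0402, 0.007, 0.1388]]
```

View pics/s2.png

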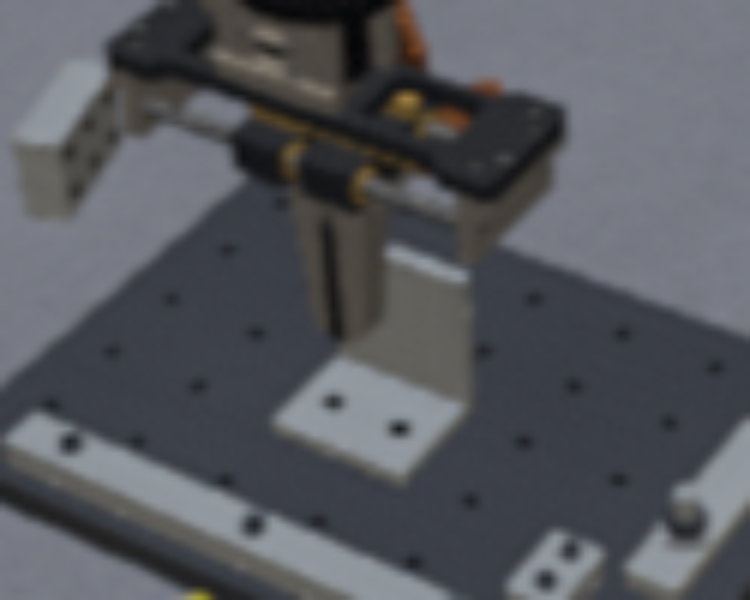

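The fingertips are now at z≈0.087 behind the upright leg (crop 345,335), which is the height I want. I'll push towards the robot.

Request:
{"api": "servo_tool", "payload": {"plan": "0 0 0 .1 0 0 0;0 0 0 .1 0 0 0;0 0 0 .1 0 0 0;0 0 0 .1 0 0 0;0 0 0 .1 0 0 0;0 0 0 .1 0 0 0;0 0 0 .1 0 0 0;0 0 0 .1 0 0 0;0 0 0 .1 0 0 0;0 0 0 .1 0 0 0;0 0 0 .1 0 0 0;0 0 0 .1 0 0 0;0 0 0 .1 0 0 0;0 0 0 .1 0 0 0;0 0 0 .05 0 0 0;0 0 0 0 0 0 0;0 0 0 0 0 0 0"}}

```text
time: 7.85
position: [0.5034, -0.048, 0.0722]
tcp_rot: [0.163, 3.137, -0.0]
ft_force: [-0.5, 0.4, 0.8]
opening: 0.009
gripper_force: 0.0
```

```bash
python3 - <<'E'
from h import *
state(); brk("scene"); brk("top")
p,P=cloud("scene");F=np.concatenate([(P[...,:2]-c)@Rz,P[...,2:]],-1); x,y,z=F[...,0],F[...,1],F[...,2]
m=(x>-.13)&(x<.04)&(abs(y+.013)<.12)&(abs(y+.013)>.03)&(z>.09)&(z<.25)
print("body",m.sum(),np.percentile(F[m],[0,1,5,50],axis=0).round(4).tolist())
E
```

```text
t 7.85 fix xyz [-0.0426 -0.0134] 0.0722 op 0.009
yaw err deg 0.09 tilt deg [0.01 0.  ] F [-0.52  0.31  0.77]
scene low 168 [[-0.0979, -0.0426, 0.0256], [-0.068, 0.0023, 0.0276], [-0.0187, 0.0236, 0.0329]] [array([0.0832, 0.0684]), np.float64(2.7692)]
scene mid 180 [[-0.0263, -0.0436, 0.0405], [-0.0212, -0.0075, 0.0547], [-0.0177, 0.0229, 0.0695]] [array([0.0094, 0.0689]), np.float64(1.8094)]
scene hi 154 [[-0.048, -0.0429, 0.0703], [-0.0248, -0.0061, 0.08], [-0.0186, 0.0223, 0.1117]] [array([0.0306, 0.0661]), np.float64(2.4235)]
top low 184 [[-0.099, -0.1331, 0.0256], [-0.0643, 0.0074, 0.0288], [0.101, 0.091, 0.0327]] [array([0.2005, 0.2338]), np.float64(0.111)]
top mid 6 [[-0.0282, 0.0092, 0.0401], [-0.0278, 0.0136, 0.0504], [-0.0274, 0.0175, 0.0637]] [array([0.0007, 0.0086]), np.float64(0.6729)]
body 995 [[-0.0755, -0.1069, 0.1737], [-0.0721, -0.1038, 0.1785], [-0.0665, -0.0975, 0.1835], [-0.0256, 0.0275, 0.215]]
```

The bracket has tipped: the long leg is flat at x -98…-18 mm and the short leg is upright at x≈-18 mm. Next I go round to the tip edge and lower to the plate.

Request:
{"api": "servo_tool", "payload": {"plan": "0 0 0 0 0 -.5 0;0 0 0 .41 0 0 0;0 0 0 .41 0 0 0;0 0 0 .41 0 0 0;0 0 0 .41 0 0 0;0 0 0 0 0 .5 0;0 0 0 0 0 .5 0;0 0 0 0 0 .4 0;0 0 0 0 0 .3 0;0 0 0 0 0 0 0;0 0 0 0 0 0 0"}}

```text
time: 9.38
position: [0.4222, -0.0396, 0.0126]
tcp_rot: [0.163, 3.137, 0.0]
ft_force: [-0.3, -0.8, 0.3]
opening: 0.004
gripper_force: 0.0
```

Request:
{"api": "servo_tool", "payload": {"plan": "0 0 0 0 0 .02 0;0 0 0 0 0 0 0"}}

```text
time: 9.62
position: [0.4221, -0.0395, 0.0116]
tcp_rot: [0.163, 3.136, 0.0]
ft_force: [1.0, 0.0, -0.4]
opening: 0.0
gripper_force: 0.0
```

Request:
{"api": "servo_tool", "payload": {"plan": "0 0 0 0 0 .02 0;0 0 0 0 0 0 0"}}

```text
time: 9.88
position: [0.4217, -0.0395, 0.0102]
tcp_rot: [0.163, 3.137, 0.0]
ft_force: [-1.0, -0.7, -0.3]
opening: 0.004
gripper_force: 0.0
```

Request:
{"api": "servo_tool", "payload": {"plan": "0 0 0 0 0 .02 0;0 0 0 0 0 0 0"}}

```text
time: 10.12
position: [0.4216, -0.0395, 0.0091]
tcp_rot: [-0.163, -3.137, 0.0]
ft_force: [-0.5, -0.4, 0.0]
opening: 0.006
gripper_force: 0.0
```

```bash
python3 - <<'E'
from h import *
state()
p,P=cloud("scene"); brk("scene")
p=p[150:250,140:265]; cv2.imwrite("pics/s3.png",cv2.resize(p,(750,600)))
E
```

```text
t 10.12 fix xyz [-0.1248 -0.0135] 0.0091 op 0.006
yaw err deg 0.09 tilt deg [-0.01 -0.  ] F [-0.47 -0.41  0.03]
scene low 176 [[-0.1217, -0.0428, 0.0256], [-0.0688, 0.002, 0.028], [-0.0171, 0.0228, 0.0327]] [array([0.0681, 0.2393]), np.float64(87.396)]
scene mid 266 [[-0.1311, -0.0437, 0.0403], [-0.0226, -0.0061, 0.0554], [-0.0186, 0.0222, 0.0697]] [array([0.1204, 0.068 ]), np.float64(9.7273)]
scene hi 202 [[-0.1336, -0.0423, 0.0702], [-0.1121, -0.0046, 0.0793], [-0.0187, 0.0222, 0.1017]] [array([0.0667, 0.1153]), np.float64(89.8318)]
```

View pics/s3.png

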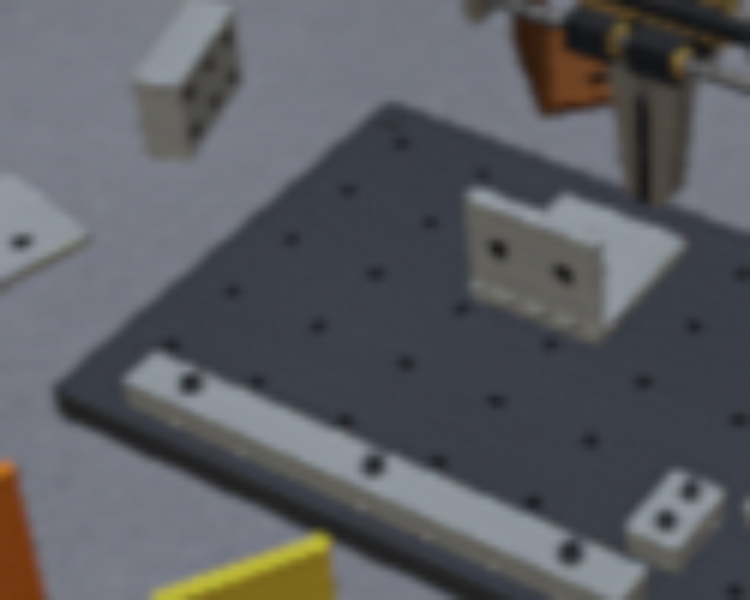

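The long leg lies flat and the short leg stands (crop 535,265). The fingertips are just above the plate behind the tip edge (crop 655,200). I'll feel for the plate in small steps.

Request:
{"api": "servo_tool", "payload": {"plan": "0 0 0 0 0 .02 0;0 0 0 0 0 0 0"}}

```text
time: 10.48
position: [0.4216, -0.0396, 0.0081]
tcp_rot: [-0.163, -3.137, 0.0]
ft_force: [-0.5, 0.4, 0.5]
opening: 0.006
gripper_force: 0.0
```

Request:
{"api": "servo_tool", "payload": {"plan": "0 0 0 0 0 .02 0;0 0 0 0 0 0 0"}}

```text
time: 10.72
position: [0.4216, -0.0396, 0.0071]
tcp_rot: [-0.163, -3.137, 0.0]
ft_force: [-0.0, 0.7, -0.5]
opening: 0.005
gripper_force: 0.0
```

Request:
{"api": "servo_tool", "payload": {"plan": "0 0 0 0 0 .02 0;0 0 0 0 0 0 0"}}

```text
time: 10.98
position: [0.4217, -0.0395, 0.0061]
tcp_rot: [-0.163, -3.137, -0.0]
ft_force: [0.0, 0.5, 0.2]
opening: 0.007
gripper_force: 0.0
```

Request:
{"api": "servo_tool", "payload": {"plan": "0 0 0 -.12 0 0 0;0 0 0 -.12 0 0 0;0 0 0 -.12 0 0 0;0 0 0 -.12 0 0 0;0 0 0 -.12 0 0 0;0 0 0 -.12 0 0 0;0 0 0 -.12 0 0 0;0 0 0 -.12 0 0 0;0 0 0 -.12 0 0 0;0 0 0 -.12 0 0 0;0 0 0 -.12 0 0 0;0 0 0 -.12 0 0 0;0 0 0 -.12 0 0 0;0 0 0 -.12 0 0 0;0 0 0 -.12 0 0 0;0 0 0 -.12 0 0 0;0 0 0 -.12 0 0 0;0 0 0 -.12 0 0 0;0 0 0 -.12 0 0 0"}}

```text
time: 13.35
position: [0.5355, -0.0514, 0.0062]
tcp_rot: [0.163, 3.137, 0.0]
ft_force: [-1.8, 1.2, -1.0]
opening: -0.0
gripper_force: 0.7
```

```bash
python3 -c "
from h import *
state(); brk('scene'); brk('top')"
```

```text
t 13.35 fix xyz [-0.0103 -0.0134] 0.0062 op -0.0
yaw err deg 0.09 tilt deg [0. 0.] F [-1.89  0.97 -1.01]
scene low 259 [[-0.0116, -0.0428, 0.0256], [0.0236, -0.001, 0.0279], [0.081, 0.0213, 0.0325]] [array([0.0673, 0.1016]), np.float64(87.9777)]
scene mid 274 [[-0.0171, -0.0453, 0.0402], [0.0774, -0.0068, 0.0558], [0.0812, 0.0203, 0.0696]] [array([0.1044, 0.0677]), np.float64(8.6295)]
scene hi 196 [[-0.0195, -0.0468, 0.0702], [0.0733, -0.0055, 0.0792], [0.081, 0.0197, 0.0948]] [array([0.1012, 0.0686]), np.float64(7.5647)]
top low 22 [[0.0045, -0.1346, 0.0263], [0.1, 0.0483, 0.0298], [0.1012, 0.0926, 0.0323]] [array([0.2283, 0.0973]), np.float64(89.6817)]
```

Request:
{"api": "servo_tool", "payload": {"plan": "0 0 0 -.1 0 0 0;0 0 0 -.1 0 0 0;0 0 0 -.1 0 0 0;0 0 0 -.05 0 0 0;0 0 0 0 0 0 0"}}

```text
time: 14.08
position: [0.5531, -0.0532, 0.0062]
tcp_rot: [0.163, 3.136, -0.0]
ft_force: [0.2, 0.2, -0.4]
opening: 0.004
gripper_force: 0.2
```

Request:
{"api": "servo_tool", "payload": {"plan": "0 0 0 -.03 0 0 0;0 0 0 0 0 0 0"}}

```text
time: 14.32
position: [0.5539, -0.0533, 0.0062]
tcp_rot: [-0.163, -3.137, -0.0]
ft_force: [-1.4, 0.6, 0.3]
opening: 0.004
gripper_force: 0.8
```

Request:
{"api": "servo_tool", "payload": {"plan": "0 0 0 -.02 0 0 0;0 0 0 0 0 0 0"}}

```text
time: 14.58
position: [0.5541, -0.0534, 0.0061]
tcp_rot: [-0.163, -3.136, -0.0]
ft_force: [-4.9, 0.7, 3.2]
opening: 0.003
gripper_force: 2.3
```

```bash
python3 -c "
from h import *
state(); brk('scene'); brk('top')"
```

```text
t 14.57 fix xyz [ 0.0084 -0.0134] 0.0061 op 0.003
yaw err deg 0.09 tilt deg [-0.1  0. ] F [-4.9   0.19  3.23]
scene low 232 [[0.0075, -0.0409, 0.0258], [0.0386, 0.0004, 0.0278], [0.0961, 0.0215, 0.0326]] [array([0.1015, 0.0641]), np.float64(8.9176)]
scene mid 283 [[0.0013, -0.0472, 0.0403], [0.0959, -0.0078, 0.0554], [0.1003, 0.0192, 0.0693]] [array([0.1064, 0.0675]), np.float64(8.5335)]
scene hi 198 [[-0.0012, -0.0446, 0.0705], [0.0908, -0.0066, 0.0787], [0.0997, 0.0188, 0.0949]] [array([0.1031, 0.0652]), np.float64(7.2138)]
top low 21 [[0.0223, 0.0148, 0.0258], [0.0999, 0.0548, 0.0292], [0.1008, 0.0926, 0.0326]] [array([0.1109, 0.0486]), np.float64(44.9551)]
```

The bracket is against the fence at about 5 N. Next I go round its right side low over the plate and push along the fence.

Request:
{"api": "servo_tool", "payload": {"plan": "0 0 0 .2 0 -.02 0;0 0 0 0 -.5 0 0;0 0 0 0 -.5 0 0;0 0 0 0 -.5 0 0;0 0 0 -.35 0 0 0;0 0 0 -.35 0 0 0;0 0 0 -.35 0 0 0;0 0 0 -.25 0 0 0;0 0 0 0 0 0 0;0 0 0 0 0 0 0"}}

```text
time: 15.92
position: [0.6013, -0.1337, 0.0071]
tcp_rot: [-0.163, -3.137, -0.0]
ft_force: [-0.1, -0.1, 0.1]
opening: 0.007
gripper_force: 0.0
```

```bash
python3 -c "
from h import *
state()"
```

```text
t 15.93 fix xyz [ 0.0638 -0.0883] 0.0071 op 0.007
yaw err deg 0.08 tilt deg [-0.03 -0.  ] F [-0.05 -0.06  0.08]
```

Request:
{"api": "servo_tool", "payload": {"plan": "0 0 0 0 .1 0 0;0 0 0 0 .1 0 0;0 0 0 0 .1 0 0;0 0 0 0 .1 0 0;0 0 0 0 .1 0 0;0 0 0 0 .1 0 0;0 0 0 0 .1 0 0;0 0 0 0 .1 0 0;0 0 0 0 .1 0 0;0 0 0 0 .1 0 0;0 0 0 0 .1 0 0;0 0 0 0 .1 0 0;0 0 0 0 .1 0 0;0 0 0 0 .1 0 0;0 0 0 0 .1 0 0;0 0 0 0 .1 0 0;0 0 0 0 .1 0 0;0 0 0 0 0 0 0"}}

```text
time: 18.18
position: [0.6109, -0.0481, 0.0072]
tcp_rot: [0.162, 3.137, 0.001]
ft_force: [0.6, 0.1, 2.2]
opening: 0.007
gripper_force: 0.5
```

```bash
python3 -c "
from h import *
state(); brk('scene')
p,P=cloud('scene'); cv2.imwrite('pics/s4.png',cv2.resize(p[170:270,160:285],(750,600)))"
```

```text
t 18.18 fix xyz [ 0.0643 -0.0022] 0.0072 op 0.007
yaw err deg 0.14 tilt deg [0.   0.04] F [0.61 0.18 2.22]
scene low 217 [[0.0182, 0.0168, 0.0256], [0.0392, 0.0607, 0.0278], [0.096, 0.083, 0.0328]] [array([0.0847, 0.0907]), np.float64(4.1492)]
scene mid 255 [[0.056, -0.0115, 0.0402], [0.0946, 0.0427, 0.0566], [0.0986, 0.0836, 0.0698]] [array([0.11  , 0.0384]), np.float64(64.1218)]
scene hi 205 [[0.0568, -0.0122, 0.0702], [0.0901, 0.0248, 0.0789], [0.0974, 0.082, 0.0923]] [array([0.0958, 0.0395]), np.float64(59.4719)]
```

View pics/s4.png

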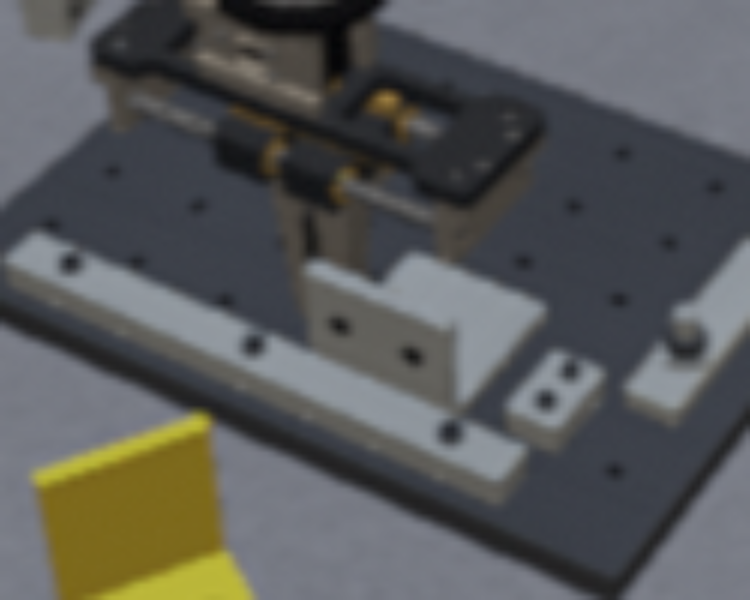

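The bracket is sliding along the fence, with its left edge (crop 545,310) about 15 mm from the stop (crop 515,400). I'll continue and creep the last few millimetres.

Request:
{"api": "servo_tool", "payload": {"plan": "0 0 0 0 .08 0 0;0 0 0 0 .08 0 0;0 0 0 0 .06 0 0;0 0 0 0 0 0 0"}}

```text
time: 18.77
position: [0.6119, -0.0375, 0.0071]
tcp_rot: [-0.162, -3.137, -0.001]
ft_force: [0.5, -0.2, -0.3]
opening: 0.001
gripper_force: 0.2
```

Request:
{"api": "servo_tool", "payload": {"plan": "0 0 0 0 .03 0 0;0 0 0 0 .03 0 0;0 0 0 0 0 0 0"}}

```text
time: 19.15
position: [0.6122, -0.0352, 0.0072]
tcp_rot: [0.163, 3.137, 0.0]
ft_force: [-0.6, -1.0, 0.6]
opening: 0.005
gripper_force: 0.6
```

```bash
python3 -c "
from h import *
state(); brk('scene')"
```

```text
t 19.15 fix xyz [0.0643 0.0108] 0.0072 op 0.005
yaw err deg 0.09 tilt deg [0.01 0.  ] F [-0.53 -1.05  0.56]
scene low 209 [[0.0179, 0.0291, 0.0257], [0.038, 0.0758, 0.0281], [0.0962, 0.0956, 0.0328]] [array([0.0808, 0.0893]), np.float64(1.5026)]
scene mid 264 [[0.0566, 0.0019, 0.0407], [0.0941, 0.0542, 0.0569], [0.0976, 0.0961, 0.0699]] [array([0.0977, 0.0377]), np.float64(66.2104)]
scene hi 217 [[0.0586, 0.0005, 0.0702], [0.0892, 0.0381, 0.0791], [0.0972, 0.0949, 0.0949]] [array([0.0975, 0.0382]), np.float64(62.2987)]
```

Request:
{"api": "servo_tool", "payload": {"plan": "0 0 0 0 .02 0 0;0 0 0 0 0 0 0;0 0 0 0 .02 0 0;0 0 0 0 0 0 0"}}

```text
time: 19.7
position: [0.6125, -0.0332, 0.0072]
tcp_rot: [0.163, 3.137, 0.0]
ft_force: [-0.1, -1.1, 1.4]
opening: 0.006
gripper_force: 0.7
```

Request:
{"api": "servo_tool", "payload": {"plan": "0 0 0 0 .02 0 0;0 0 0 0 0 0 0"}}

```text
time: 19.95
position: [0.6125, -0.0322, 0.0072]
tcp_rot: [0.163, 3.137, 0.0]
ft_force: [0.6, -1.0, 0.3]
opening: 0.007
gripper_force: 0.7
```

Request:
{"api": "servo_tool", "payload": {"plan": "0 0 0 0 .02 0 0;0 0 0 0 0 0 0"}}

```text
time: 20.2
position: [0.6126, -0.0311, 0.0072]
tcp_rot: [0.163, 3.137, 0.0]
ft_force: [0.2, -1.2, -0.4]
opening: 0.003
gripper_force: 0.8
```

Request:
{"api": "servo_tool", "payload": {"plan": "0 0 0 0 .02 0 0;0 0 0 0 0 0 0"}}

```text
time: 20.45
position: [0.6127, -0.0302, 0.0072]
tcp_rot: [0.163, 3.137, 0.0]
ft_force: [-0.7, -1.0, 0.6]
opening: 0.004
gripper_force: 0.8
```

Request:
{"api": "servo_tool", "payload": {"plan": "0 0 0 0 .02 0 0;0 0 0 0 0 0 0"}}

```text
time: 20.7
position: [0.6128, -0.0292, 0.0072]
tcp_rot: [0.163, 3.137, 0.0]
ft_force: [-0.4, -1.2, 0.9]
opening: 0.004
gripper_force: 0.8
```

```bash
python3 -c "
from h import *
state(); brk('scene')
p,P=cloud('scene'); cv2.imwrite('pics/s5.png',cv2.resize(p[195:255,210:285],(750,600),interpolation=cv2.INTER_CUBIC))"
```

```text
t 20.7 fix xyz [0.0642 0.0169] 0.0072 op 0.004
yaw err deg 0.09 tilt deg [0.   0.01] F [-0.29 -1.28  0.92]
scene low 195 [[0.0168, 0.0346, 0.0256], [0.0343, 0.0779, 0.0278], [0.0951, 0.1005, 0.0325]] [array([0.0775, 0.0933]), np.float64(4.892)]
scene mid 251 [[0.0571, 0.0098, 0.0408], [0.0939, 0.0595, 0.0572], [0.0981, 0.1005, 0.0695]] [array([0.0941, 0.0363]), np.float64(60.9467)]
scene hi 214 [[0.0581, 0.0058, 0.0702], [0.0888, 0.0435, 0.0788], [0.0968, 0.1006, 0.0953]] [array([0.0954, 0.0419]), np.float64(62.1624)]
```

View pics/s5.png

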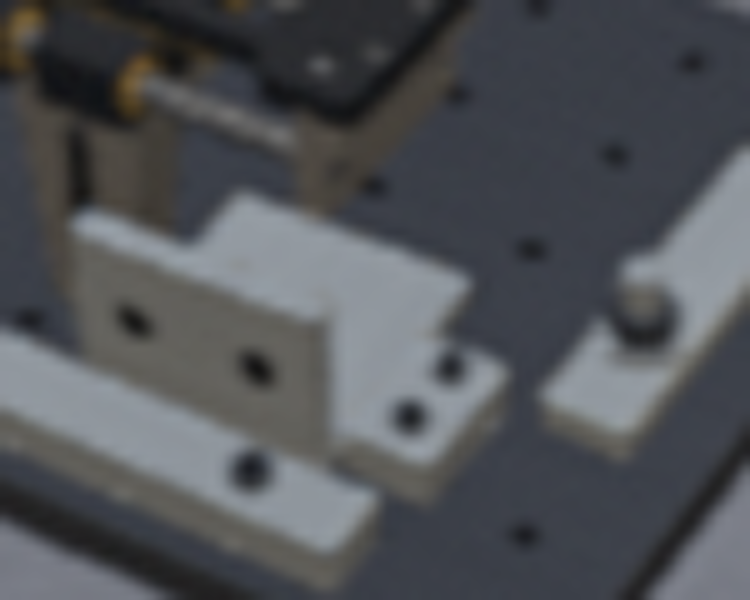

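The bracket's side edge now sits nearly on the stop (crop 430,330 to 340,440), with 1–2 mm left. I'll keep creeping until the force rises.

Request:
{"api": "servo_tool", "payload": {"plan": "0 0 0 0 .02 0 0;0 0 0 0 0 0 0"}}

```text
time: 21.05
position: [0.6129, -0.0282, 0.0072]
tcp_rot: [0.163, 3.137, 0.0]
ft_force: [-0.2, -1.7, 0.3]
opening: 0.005
gripper_force: 0.8
```

Request:
{"api": "servo_tool", "payload": {"plan": "0 0 0 0 .02 0 0;0 0 0 0 0 0 0"}}

```text
time: 21.3
position: [0.6129, -0.0277, 0.0072]
tcp_rot: [-0.163, -3.137, 0.001]
ft_force: [-0.4, -2.5, 1.2]
opening: 0.004
gripper_force: 1.3
```

Request:
{"api": "servo_tool", "payload": {"plan": "0 0 0 0 .01 0 0;0 0 0 0 0 0 0"}}

```text
time: 21.55
position: [0.6129, -0.0276, 0.0072]
tcp_rot: [-0.164, -3.137, 0.001]
ft_force: [-0.9, -4.6, 1.0]
opening: 0.005
gripper_force: 2.0
```

Contact with the stop. I'll go round to the long leg's tip edge and press it once more against the fence.

Request:
{"api": "servo_tool", "payload": {"plan": "0 0 0 0 -.25 0 0;0 0 0 0 -.25 0 0;0 0 0 .4 0 0 0;0 0 0 .4 0 0 0;0 0 0 .4 0 0 0;0 0 0 .3 0 0 0;0 0 0 0 .4 0 0;0 0 0 0 .4 0 0;0 0 0 0 .4 0 0;0 0 0 0 .2 0 0;0 0 0 -.1 0 0 0;0 0 0 -.1 0 0 0;0 0 0 0 0 0 0"}}

```text
time: 23.18
position: [0.5537, 0.0236, 0.0072]
tcp_rot: [0.165, 3.137, -0.001]
ft_force: [-0.0, -0.2, -0.9]
opening: 0.006
gripper_force: 0.0
```

```bash
python3 -c "
from h import *
state(); brk('scene')"
```

```text
t 23.18 fix xyz [-0.0001  0.0632] 0.0072 op 0.006
yaw err deg 0.01 tilt deg [ 0.03 -0.02] F [-0.01 -0.21 -0.9 ]
scene low 203 [[0.0056, 0.0368, 0.0257], [0.0316, 0.0755, 0.0281], [0.0953, 0.1002, 0.0329]] [array([0.1013, 0.1508]), np.float64(1.4518)]
scene mid 286 [[-0.0073, 0.0376, 0.0404], [0.0932, 0.0712, 0.0556], [0.0979, 0.1004, 0.0699]] [array([0.0637, 0.114 ]), np.float64(78.1702)]
scene hi 214 [[-0.0068, 0.0386, 0.0701], [0.0883, 0.0725, 0.0787], [0.097, 0.1014, 0.0971]] [array([0.1072, 0.0657]), np.float64(1.4698)]
```

Request:
{"api": "servo_tool", "payload": {"plan": "0 0 0 -.06 0 0 0;0 0 0 -.05 0 0 0;0 0 0 -.04 0 0 0;0 0 0 0 0 0 0"}}

```text
time: 23.72
position: [0.5602, 0.0239, 0.007]
tcp_rot: [-0.163, -3.137, 0.0]
ft_force: [-2.0, -0.4, 1.2]
opening: 0.008
gripper_force: 0.7
```

Request:
{"api": "servo_tool", "payload": {"plan": "0 0 0 -.02 0 0 0;0 0 0 0 0 0 0"}}

```text
time: 23.98
position: [0.5614, 0.0239, 0.0071]
tcp_rot: [-0.163, -3.137, -0.0]
ft_force: [-0.8, 0.3, -0.2]
opening: 0.003
gripper_force: 0.8
```

Request:
{"api": "servo_tool", "payload": {"plan": "0 0 0 -.02 0 0 0;0 0 0 0 0 0 0"}}

```text
time: 24.22
position: [0.5622, 0.0238, 0.0071]
tcp_rot: [-0.163, -3.137, -0.0]
ft_force: [-2.4, 1.1, -0.1]
opening: 0.002
gripper_force: 1.2
```

Request:
{"api": "servo_tool", "payload": {"plan": "0 0 0 -.02 0 0 0;0 0 0 0 0 0 0"}}

```text
time: 24.48
position: [0.5624, 0.0239, 0.007]
tcp_rot: [-0.162, -3.135, -0.0]
ft_force: [-4.4, 0.9, 1.9]
opening: 0.006
gripper_force: 2.4
```

```bash
python3 -c "
from h import *
state(); brk('scene')"
```

```text
t 24.48 fix xyz [0.0085 0.0644] 0.007 op 0.006
yaw err deg 0.11 tilt deg [-0.14  0.01] F [-4.44  0.43  1.88]
scene low 201 [[0.0128, 0.0366, 0.0256], [0.0366, 0.0764, 0.028], [0.0981, 0.1009, 0.0328]] [array([0.094, 0.169]), np.float64(5.3527)]
scene mid 289 [[0.0013, 0.0381, 0.0403], [0.0966, 0.0711, 0.0558], [0.1021, 0.0996, 0.0695]] [array([0.0653, 0.108 ]), np.float64(76.4083)]
scene hi 209 [[-0.0004, 0.0375, 0.0701], [0.0912, 0.0715, 0.0783], [0.1001, 0.1011, 0.0959]] [array([0.1007, 0.0655]), np.float64(3.999)]
```

It is flush on the fence again, but it turned slightly while squaring up. I'll re-press the side edge, nearer the centre of mass.

Request:
{"api": "servo_tool", "payload": {"plan": "0 0 0 .2 0 0 0;0 0 0 .2 0 0 0;0 0 0 0 -.5 0 0;0 0 0 0 -.5 0 0;0 0 0 0 -.4 0 0;0 0 0 -.4 0 0 0;0 0 0 -.4 0 0 0;0 0 0 -.4 0 0 0;0 0 0 -.4 0 0 0;0 0 0 -.2 0 0 0;0 0 0 0 .15 0 0;0 0 0 0 .1 0 0;0 0 0 0 .06 0 0;0 0 0 0 0 0 0"}}

```text
time: 26.28
position: [0.6272, -0.0373, 0.0073]
tcp_rot: [-0.162, -3.137, -0.0]
ft_force: [-0.2, 0.1, 0.1]
opening: 0.004
gripper_force: 0.0
```

```bash
python3 -c "
from h import *
state()"
```

```text
t 26.27 fix xyz [0.0794 0.0103] 0.0073 op 0.004
yaw err deg 0.13 tilt deg [-0.01  0.01] F [-0.22  0.06  0.11]
```

Contact is expected near y≈0.018.

Request:
{"api": "servo_tool", "payload": {"plan": "0 0 0 0 .05 0 0;0 0 0 0 .05 0 0;0 0 0 0 .03 0 0;0 0 0 0 0 0 0"}}

```text
time: 26.78
position: [0.6282, -0.0313, 0.0072]
tcp_rot: [0.163, 3.137, 0.0]
ft_force: [-0.6, 0.1, 0.0]
opening: 0.003
gripper_force: 0.0
```

Request:
{"api": "servo_tool", "payload": {"plan": "0 0 0 0 .02 0 0;0 0 0 0 0 0 0"}}

```text
time: 27.02
position: [0.6283, -0.0304, 0.0072]
tcp_rot: [0.163, 3.137, 0.0]
ft_force: [0.5, 0.4, 0.3]
opening: 0.004
gripper_force: 0.0
```

Request:
{"api": "servo_tool", "payload": {"plan": "0 0 0 0 .02 0 0;0 0 0 0 0 0 0"}}

```text
time: 27.28
position: [0.6284, -0.0295, 0.0072]
tcp_rot: [0.163, 3.137, -0.0]
ft_force: [0.4, -0.8, -0.5]
opening: 0.008
gripper_force: 0.1
```

```bash
python3 -c "
from h import *
state()"
```

```text
t 27.27 fix xyz [0.0797 0.0182] 0.0072 op 0.008
yaw err deg 0.09 tilt deg [ 0. -0.] F [ 0.51 -0.73 -0.52]
```

Request:
{"api": "servo_tool", "payload": {"plan": "0 0 0 0 .02 0 0;0 0 0 0 0 0 0"}}

```text
time: 27.52
position: [0.6284, -0.0289, 0.0072]
tcp_rot: [0.163, 3.137, -0.001]
ft_force: [0.1, -1.2, 0.5]
opening: 0.001
gripper_force: 0.8
```

Request:
{"api": "servo_tool", "payload": {"plan": "0 0 0 0 .015 0 0;0 0 0 0 0 0 0"}}

```text
time: 27.78
position: [0.6285, -0.0285, 0.0072]
tcp_rot: [0.164, 3.137, -0.001]
ft_force: [-1.5, -3.1, 0.9]
opening: 0.003
gripper_force: 1.5
```

```bash
python3 -c "
from h import *
state(); brk('scene')"
```

```text
t 27.77 fix xyz [0.0797 0.0192] 0.0072 op 0.003
yaw err deg 0.06 tilt deg [ 0.   -0.05] F [-1.16 -3.29  0.88]
scene low 167 [[0.0205, 0.0139, 0.0256], [0.0386, 0.0786, 0.0279], [0.0991, 0.1007, 0.0326]] [array([0.1308, 0.0839]), np.float64(88.5191)]
scene mid 245 [[0.074, 0.0096, 0.0403], [0.0971, 0.0615, 0.0552], [0.1051, 0.0998, 0.0692]] [array([0.0901, 0.0297]), np.float64(67.5396)]
scene hi 209 [[0.0715, 0.0079, 0.0702], [0.0924, 0.045, 0.079], [0.1009, 0.1004, 0.0944]] [array([0.0941, 0.0314]), np.float64(72.1621)]
```

Firm against the stop, and the fence contact held. I'll back off, lift clear and check.

Request:
{"api": "servo_tool", "payload": {"plan": "0 0 0 0 -.2 0 0;0 0 0 0 -.4 0 0;0 0 0 0 0 -.5 0;0 0 0 0 0 -.8 0;0 0 0 0 0 -1 0;0 0 0 0 0 -1 0;0 0 0 .5 -.8 0 0;0 0 0 .5 -.9 0 0;0 0 0 .5 -.9 0 0;0 0 0 .5 -.9 0 0;0 0 0 0 0 0 0"}}

```text
time: 29.2
position: [0.5046, -0.2265, 0.1726]
tcp_rot: [-0.177, -3.136, 0.002]
ft_force: [-0.1, 0.4, 0.1]
opening: -0.0
gripper_force: 0.0
```

```bash
python3 - <<'E'
from h import *
state(); brk("scene")
im=[]
for n in("scene","top"):
    p,P=cloud(n);F=np.concatenate([(P[...,:2]-c)@Rz,P[...,2:]],-1); x,y,z=F[...,0],F[...,1],F[...,2]
    for nm,m in(("short back L",(z>.045)&(z<.078)&(x>.085)&(x<.115)&(y>.08)&(y<.1)),("short back R",(z>.045)&(z<.078)&(x>.085)&(x<.115)&(y>.03)&(y<.05)),
      ("fence top",(z>.033)&(z<.038)&(x>.09)&(x<.13)&(y>-.1)&(y<.0)),("edge",(z>.025)&(z<.031)&(x>.02)&(x<.043)&(y>.02)&(y<.115)),("stop",(z>.033)&(z<.038)&(x>.05)&(x<.08)&(y>.09)&(y<.14))):
        if m.sum()>4: print(n,nm,m.sum(),np.percentile(F[m],[2,50,98],axis=0).round(4).tolist())
    q=p[200:250,210:273] if n=="scene" else p[140:190,212:275]
    im.append(cv2.resize(q,(400,320),interpolation=cv2.INTER_CUBIC))
cv2.imwrite("pics/fin.png",np.hstack(im))
E
```

```text
t 29.2 fix xyz [-0.0226 -0.1907] 0.1726 op -0.0
yaw err deg -0.43 tilt deg [-0.01 -0.07] F [-0.17  0.4   0.13]
scene low 176 [[0.0199, 0.038, 0.0256], [0.0357, 0.0808, 0.0278], [0.0971, 0.1013, 0.032]] [array([0.0801, 0.0659]), np.float64(1.6946)]
scene mid 192 [[0.0951, 0.0377, 0.0406], [0.0974, 0.0696, 0.0552], [0.1012, 0.1002, 0.0697]] [array([0.0636, 0.0107]), np.float64(89.1092)]
scene hi 108 [[0.0884, 0.0384, 0.0703], [0.0961, 0.0728, 0.078], [0.1001, 0.1012, 0.0814]] [array([0.0117, 0.0646]), np.float64(3.3945)]
scene short back L 67 [[0.0947, 0.0804, 0.0465], [0.0966, 0.0905, 0.0611], [0.0986, 0.0996, 0.0766]]
scene short back R 55 [[0.0957, 0.0329, 0.0451], [0.0981, 0.0424, 0.0598], [0.1008, 0.0493, 0.0761]]
scene fence top 208 [[0.0994, -0.0971, 0.0331], [0.1117, -0.0482, 0.0355], [0.122, -0.002, 0.0378]]
scene edge 154 [[0.0208, 0.0332, 0.0255], [0.0319, 0.0694, 0.0277], [0.0423, 0.1002, 0.0302]]
scene stop 64 [[0.0503, 0.1039, 0.0333], [0.0632, 0.1187, 0.0353], [0.0784, 0.1288, 0.0378]]
top short back L 28 [[0.0891, 0.0801, 0.048], [0.0899, 0.0898, 0.0617], [0.1044, 0.0998, 0.0753]]
top short back R 26 [[0.0909, 0.0311, 0.0511], [0.0918, 0.0402, 0.0636], [0.096, 0.0491, 0.0778]]
top fence top 238 [[0.1001, -0.0977, 0.0334], [0.11, -0.0529, 0.0362], [0.1217, -0.0025, 0.0379]]
top edge 223 [[0.0205, 0.0302, 0.0256], [0.0322, 0.064, 0.0283], [0.0427, 0.0957, 0.0307]]
top stop 63 [[0.0516, 0.1008, 0.0336], [0.065, 0.1096, 0.0361], [0.0786, 0.1249, 0.0379]]
```

View pics/fin.png

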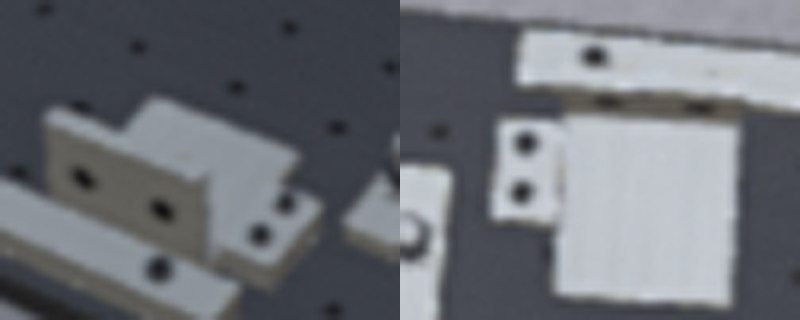

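The views show the bracket turned about 1.8° from the fence: the left end of its back stands about 2 mm off it. I'll press the tip edge near its left end, harder this time, and then press the side edge closer to the fence.

Request:
{"api": "servo_tool", "payload": {"plan": "0 0 -.043 0 0 0 0;0 0 0 0 .67 0 0;0 0 0 0 .67 0 0;0 0 0 0 .67 0 0;0 0 0 0 .67 0 0;0 0 0 0 .67 0 0;0 0 0 0 .67 0 0;0 0 0 0 .67 0 0;0 0 0 0 .67 0 0;0 0 0 0 .05 .8 0;0 0 0 0 0 .8 0;0 0 0 0 0 .8 0;0 0 0 0 0 .8 0;0 0 0 -.1 0 .1 0;0 0 0 -.2 0 0 0;0 0 0 0 0 0 0"}}

```text
time: 31.35
position: [0.5514, 0.0468, 0.009]
tcp_rot: [0.151, 3.134, 0.001]
ft_force: [-0.7, -0.4, 0.4]
opening: 0.008
gripper_force: 0.0
```

```bash
cat >> h.py <<'E'
def yawfit():
    for n in("scene","top"):
        p,P=cloud(n);F=np.concatenate([(P[...,:2]-c)@Rz,P[...,2:]],-1); x,y,z=F[...,0],F[...,1],F[...,2]
        def sl(m):
            if m.sum()<15: return None
            q=np.polyfit(y[m],x[m],1); r=abs(x[m]-np.polyval(q,y[m])); k=r<.004
            q=np.polyfit(y[m][k],x[m][k],1); return np.degrees(-q[0]).round(2),np.polyval(q,[.035,.095]).round(4)
        print(n,"short leg",sl((z>.042)&(z<.076)&(x>.08)&(x<.106)&(y>.025)&(y<.11)),"fence mid",sl((z>.033)&(z<.038)&(x>.098)&(x<.124)&(y>-.13)&(y<.02)))
E
python3 -c "
from h import *
state(); yawfit()"
```

```text
t 31.35 fix xyz [-0.0048  0.086 ] 0.009 op 0.008
yaw err deg 0.52 tilt deg [0.23 0.05] F [-0.63 -0.45  0.39]
scene short leg (np.float64(2.28), array([0.0987, 0.0964])) fence mid (np.float64(0.57), array([0.1104, 0.1098]))
top short leg None fence mid (np.float64(0.13), array([0.1105, 0.1103]))
```

Request:
{"api": "servo_tool", "payload": {"plan": "0 0 0 -.1 -.1 .03 0;0 0 0 -.1 0 0 0;0 0 0 -.04 0 0 0;0 0 0 0 0 0 0"}}

```text
time: 31.95
position: [0.5604, 0.0405, 0.0056]
tcp_rot: [0.151, 3.138, 0.0]
ft_force: [-0.4, -0.5, 0.3]
opening: 0.005
gripper_force: 0.0
```

Request:
{"api": "servo_tool", "payload": {"plan": "0 0 0 -.03 0 0 0;0 0 0 0 0 0 0"}}

```text
time: 32.2
position: [0.5618, 0.0404, 0.0057]
tcp_rot: [-0.151, -3.138, -0.0]
ft_force: [-0.2, 0.0, -0.4]
opening: 0.004
gripper_force: 0.0
```

```bash
python3 -c "
from h import *
state(); yawfit()"
```

```text
t 32.2 fix xyz [0.0061 0.0807] 0.0057 op 0.004
yaw err deg 0.53 tilt deg [-0.  0.] F [-0.17 -0.   -0.37]
scene short leg (np.float64(2.2), array([0.0987, 0.0964])) fence mid (np.float64(0.34), array([0.111 , 0.1106]))
top short leg None fence mid (np.float64(-1.19), array([0.1126, 0.1138]))
```

Request:
{"api": "servo_tool", "payload": {"plan": "0 0 0 -.03 0 0 0;0 0 0 0 0 0 0"}}

```text
time: 32.55
position: [0.5632, 0.0402, 0.0057]
tcp_rot: [-0.151, -3.138, -0.0]
ft_force: [0.3, 0.5, 1.4]
opening: 0.007
gripper_force: 0.1
```

Request:
{"api": "servo_tool", "payload": {"plan": "0 0 0 -.03 0 0 0;0 0 0 0 0 0 0"}}

```text
time: 32.8
position: [0.5639, 0.0404, 0.0055]
tcp_rot: [-0.151, -3.136, -0.0]
ft_force: [-2.7, 0.7, 1.9]
opening: 0.008
gripper_force: 1.4
```

Request:
{"api": "servo_tool", "payload": {"plan": "0 0 0 -.03 0 0 0;0 0 0 0 0 0 0"}}

```text
time: 33.05
position: [0.5651, 0.0405, 0.0054]
tcp_rot: [-0.15, -3.136, -0.001]
ft_force: [-3.7, 2.2, 1.6]
opening: 0.005
gripper_force: 2.3
```

```bash
python3 -c "
from h import *
state(); yawfit()"
```

```text
t 33.05 fix xyz [0.0095 0.0811] 0.0054 op 0.005
yaw err deg 0.54 tilt deg [-0.14  0.02] F [-3.92  1.76  1.63]
scene short leg (np.float64(0.29), array([0.0988, 0.0985])) fence mid (np.float64(-0.31), array([0.1122, 0.1125]))
top short leg None fence mid (np.float64(0.63), array([0.1098, 0.1092]))
```

Request:
{"api": "servo_tool", "payload": {"plan": "0 0 0 -.02 0 0 0;0 0 0 0 0 0 0"}}

```text
time: 33.4
position: [0.5652, 0.0405, 0.0053]
tcp_rot: [-0.15, -3.134, -0.001]
ft_force: [-5.9, 2.3, 3.5]
opening: 0.001
gripper_force: 3.4
```

Request:
{"api": "servo_tool", "payload": {"plan": "0 0 0 -.02 0 0 0;0 0 0 0 0 0 0"}}

```text
time: 33.65
position: [0.5652, 0.0404, 0.0052]
tcp_rot: [-0.15, -3.132, -0.0]
ft_force: [-7.3, 3.2, 5.4]
opening: 0.003
gripper_force: 4.4
```

```bash
python3 -c "
from h import *
state(); yawfit(); brk('scene')"
```

```text
t 33.65 fix xyz [0.0095 0.0811] 0.0052 op 0.003
yaw err deg 0.56 tilt deg [-0.35 -0.  ] F [-7.54  2.38  5.41]
scene short leg (np.float64(0.57), array([0.0988, 0.0982])) fence mid (np.float64(0.17), array([0.1112, 0.111 ]))
top short leg None fence mid (np.float64(-0.54), array([0.1121, 0.1126]))
scene low 215 [[0.012, 0.038, 0.0256], [0.0372, 0.0821, 0.0278], [0.0794, 0.1019, 0.0324]] [array([0.0851, 0.0671]), np.float64(8.1162)]
scene mid 278 [[0.0135, 0.0357, 0.0406], [0.0981, 0.078, 0.0551], [0.1036, 0.1011, 0.0693]] [array([0.0992, 0.0689]), np.float64(1.0007)]
scene hi 185 [[0.0174, 0.0374, 0.0703], [0.0952, 0.0787, 0.0783], [0.1, 0.1012, 0.0944]] [array([0.0876, 0.0659]), np.float64(0.794)]
```

Flush now, and stiff to 7.5 N. Next is a gentle side press at x≈0.086, close to the fence.

Request:
{"api": "servo_tool", "payload": {"plan": "0 0 0 .2 0 0 0;0 0 .054 .2 0 -.03 0;0 0 0 0 -.45 0 0;0 0 0 0 -.45 0 0;0 0 0 0 -.45 0 0;0 0 0 0 -.45 0 0;0 0 0 -.45 0 0 0;0 0 0 -.45 0 0 0;0 0 0 -.45 0 0 0;0 0 0 -.45 0 0 0;0 0 0 0 0 0 0"}}

```text
time: 35.17
position: [0.6298, -0.0579, 0.0075]
tcp_rot: [0.167, 3.135, -0.001]
ft_force: [-1.4, 0.1, -1.4]
opening: 0.002
gripper_force: 0.0
```

```bash
python3 -c "
from h import *
state(); yawfit()"
```

```text
t 35.17 fix xyz [ 0.0841 -0.0099] 0.0075 op 0.002
yaw err deg -0.05 tilt deg [ 0.14 -0.03] F [-1.37 -0.02 -1.37]
scene short leg (np.float64(0.47), array([0.0988, 0.0983])) fence mid (np.float64(0.17), array([0.1111, 0.1109]))
top short leg (np.float64(0.18), array([0.092 , 0.0918])) fence mid None
```

Request:
{"api": "servo_tool", "payload": {"plan": "0 0 0 .02 .15 0 0;0 0 0 0 .15 0 0;0 0 0 0 .1 0 0;0 0 0 0 .08 0 0;0 0 0 0 0 0 0"}}

```text
time: 35.9
position: [0.6292, -0.0327, 0.007]
tcp_rot: [-0.165, -3.136, -0.001]
ft_force: [-2.4, 1.1, 0.1]
opening: 0.003
gripper_force: 1.0
```

Request:
{"api": "servo_tool", "payload": {"plan": "0 0 0 0 .03 0 0;0 0 0 0 .02 0 0;0 0 0 0 0 0 0"}}

```text
time: 36.28
position: [0.6295, -0.0314, 0.0069]
tcp_rot: [-0.166, -3.136, 0.001]
ft_force: [-3.9, -0.7, -0.3]
opening: 0.005
gripper_force: 1.6
```

Request:
{"api": "servo_tool", "payload": {"plan": "0 0 0 0 .02 0 0;0 0 0 0 0 0 0"}}

```text
time: 36.52
position: [0.6299, -0.0303, 0.0071]
tcp_rot: [-0.166, -3.137, 0.001]
ft_force: [-4.3, -1.6, -0.2]
opening: 0.006
gripper_force: 2.2
```

```bash
python3 -c "
from h import *
state(); yawfit()"
```

```text
t 36.52 fix xyz [0.0813 0.0175] 0.0071 op 0.006
yaw err deg -0.03 tilt deg [-0.04 -0.03] F [-4.15 -2.01 -0.21]
scene short leg (np.float64(0.18), array([0.0988, 0.0986])) fence mid (np.float64(-0.34), array([0.1119, 0.1123]))
top short leg (np.float64(0.47), array([0.0925, 0.092 ])) fence mid (np.float64(2.64), array([0.1022, 0.0994]))
```

The finger is rubbing the fence, so I'll move it back 4 mm and continue.

Request:
{"api": "servo_tool", "payload": {"plan": "0 0 0 0 -.06 0 0;0 0 0 .12 0 0 0;0 0 0 0 .06 0 0;0 0 0 0 0 0 0"}}

```text
time: 37.12
position: [0.6251, -0.029, 0.0077]
tcp_rot: [0.165, 3.135, 0.0]
ft_force: [0.1, -0.3, 0.5]
opening: 0.003
gripper_force: 0.3
```

Request:
{"api": "servo_tool", "payload": {"plan": "0 0 0 0 .02 0 0;0 0 0 0 0 0 0"}}

```text
time: 37.38
position: [0.625, -0.0288, 0.0076]
tcp_rot: [0.166, 3.136, -0.001]
ft_force: [1.1, -2.0, 2.1]
opening: 0.001
gripper_force: 1.2
```

```bash
python3 -c "
from h import *
state(); yawfit()"
```

```text
t 37.38 fix xyz [0.0763 0.0185] 0.0076 op 0.001
yaw err deg -0.04 tilt deg [ 0.08 -0.02] F [ 1.33 -1.83  2.06]
scene short leg (np.float64(0.54), array([0.0985, 0.0979])) fence mid (np.float64(0.22), array([0.1113, 0.111 ]))
top short leg (np.float64(0.39), array([0.092 , 0.0916])) fence mid (np.float64(-8.58), array([0.1318, 0.1408]))
```

Request:
{"api": "servo_tool", "payload": {"plan": "0 0 0 0 .02 0 0;0 0 0 0 0 0 0"}}

```text
time: 37.72
position: [0.6249, -0.0277, 0.0075]
tcp_rot: [0.166, 3.136, -0.001]
ft_force: [0.5, -2.0, 2.6]
opening: 0.004
gripper_force: 2.0
```

```bash
python3 -c "
from h import *
state(); yawfit()"
```

```text
t 37.73 fix xyz [0.0761 0.0196] 0.0075 op 0.004
yaw err deg -0.03 tilt deg [ 0.05 -0.02] F [ 0.73 -1.89  2.59]
scene short leg (np.float64(0.82), array([0.0986, 0.0977])) fence mid (np.float64(-0.26), array([0.112 , 0.1123]))
top short leg (np.float64(0.58), array([0.0919, 0.0912])) fence mid (np.float64(-1.75), array([0.1155, 0.1173]))
```

Request:
{"api": "servo_tool", "payload": {"plan": "0 0 0 0 .015 0 0;0 0 0 0 0 0 0"}}

```text
time: 38.08
position: [0.6248, -0.0275, 0.0074]
tcp_rot: [0.167, 3.136, -0.001]
ft_force: [0.2, -4.9, 4.3]
opening: 0.006
gripper_force: 3.3
```

Request:
{"api": "servo_tool", "payload": {"plan": "0 0 0 0 .015 0 0;0 0 0 0 0 0 0"}}

```text
time: 38.33
position: [0.6248, -0.0274, 0.0074]
tcp_rot: [0.167, 3.136, -0.002]
ft_force: [-0.5, -6.3, 2.9]
opening: 0.011
gripper_force: 3.8
```

```bash
python3 -c "
from h import *
state(); yawfit()"
```

```text
t 38.33 fix xyz [0.076  0.0199] 0.0074 op 0.011
yaw err deg -0.07 tilt deg [ 0.04 -0.09] F [ 0.14 -6.34  2.89]
scene short leg (np.float64(1.16), array([0.0987, 0.0975])) fence mid (np.float64(-0.14), array([0.1118, 0.1119]))
top short leg (np.float64(0.5), array([0.0919, 0.0914])) fence mid (np.float64(5.97), array([0.0947, 0.0884]))
```

The side edge is firm on the stop, with a small residual turn under 1°. Last comes the tip-edge press near its left end, finishing with a slight drag towards the stop.

Request:
{"api": "servo_tool", "payload": {"plan": "0 0 0 0 -.2 0 0;0 0 0 0 -.3 .03 0;0 0 0 .42 0 0 0;0 0 0 .42 0 0 0;0 0 0 .42 0 0 0;0 0 0 .42 0 0 0;0 0 0 0 .45 0 0;0 0 0 0 .45 0 0;0 0 0 0 .45 0 0;0 0 0 0 .35 0 0;0 0 0 -.15 0 0 0;0 0 0 -.1 0 0 0;0 0 0 0 0 0 0"}}

```text
time: 40.05
position: [0.5604, 0.04, 0.0057]
tcp_rot: [0.169, 3.137, -0.001]
ft_force: [0.2, -1.5, 0.7]
opening: 0.006
gripper_force: 0.0
```

```bash
python3 -c "
from h import *
state(); yawfit()"
```

```text
t 40.05 fix xyz [0.0048 0.0802] 0.0057 op 0.006
yaw err deg -0.13 tilt deg [ 0.02 -0.03] F [ 0.38 -1.44  0.69]
scene short leg (np.float64(0.8), array([0.0984, 0.0976])) fence mid (np.float64(0.34), array([0.1113, 0.1109]))
top short leg None fence mid (np.float64(-0.66), array([0.112 , 0.1127]))
```

Request:
{"api": "servo_tool", "payload": {"plan": "0 0 0 -.04 0 0 0;0 0 0 -.03 0 0 0;0 0 0 0 0 0 0"}}

```text
time: 40.52
position: [0.5635, 0.041, 0.0057]
tcp_rot: [0.166, 3.137, 0.0]
ft_force: [-0.4, -0.3, 0.4]
opening: 0.004
gripper_force: 0.0
```

Request:
{"api": "servo_tool", "payload": {"plan": "0 0 0 -.03 0 0 0;0 0 0 0 0 0 0"}}

```text
time: 40.78
position: [0.5646, 0.0409, 0.0056]
tcp_rot: [-0.166, -3.137, -0.0]
ft_force: [-1.3, 1.3, 1.4]
opening: 0.007
gripper_force: 0.3
```

Request:
{"api": "servo_tool", "payload": {"plan": "0 0 0 -.02 .01 0 0;0 0 0 0 .01 0 0;0 0 0 0 0 0 0"}}

```text
time: 41.15
position: [0.5652, 0.0415, 0.0054]
tcp_rot: [-0.166, -3.136, 0.001]
ft_force: [-3.1, -0.8, 0.7]
opening: 0.005
gripper_force: 1.4
```

```bash
python3 -c "
from h import *
state(); yawfit()"
```

```text
t 41.15 fix xyz [0.0094 0.0821] 0.0054 op 0.005
yaw err deg -0.03 tilt deg [-0.08 -0.03] F [-2.99 -1.08  0.73]
scene short leg (np.float64(0.35), array([0.0987, 0.0983])) fence mid (np.float64(0.12), array([0.1117, 0.1116]))
top short leg None fence mid (np.float64(-0.02), array([0.1114, 0.1114]))
```

Request:
{"api": "servo_tool", "payload": {"plan": "0 0 0 -.04 0 0 0;0 0 0 0 .02 0 0;0 0 0 0 .02 0 0;0 0 0 0 .02 0 0;0 0 0 0 0 0 0"}}

```text
time: 41.88
position: [0.5654, 0.0435, 0.0048]
tcp_rot: [-0.166, -3.132, 0.002]
ft_force: [-6.5, -2.1, 1.1]
opening: 0.004
gripper_force: 3.2
```

```bash
python3 -c "
from h import *
state(); yawfit()"
```

```text
t 41.88 fix xyz [0.0094 0.0842] 0.0048 op 0.004
yaw err deg -0.05 tilt deg [-0.32 -0.1 ] F [-6.2  -2.76  1.08]
scene short leg (np.float64(0.0), array([0.0985, 0.0985])) fence mid (np.float64(0.22), array([0.1111, 0.1109]))
top short leg None fence mid (np.float64(-1.25), array([0.1131, 0.1144]))
```

Square within measurement noise. I'll back straight off, lift and check.

Request:
{"api": "servo_tool", "payload": {"plan": "0 0 0 .15 0 0 0;0 0 0 .4 0 0 0;0 0 0 .4 0 0 0;0 0 0 .2 0 -.5 0;0 0 0 .3 0 -.8 0;0 0 0 .3 0 -.8 0;0 0 0 0 0 -.8 0;0 0 0 0 -.6 0 0;0 0 0 0 -.7 0 0;0 0 0 0 -.7 0 0;0 0 0 0 -.7 0 0;0 0 0 0 0 0 0"}}

```text
time: 43.48
position: [0.4678, -0.0828, 0.1514]
tcp_rot: [0.173, 3.133, -0.001]
ft_force: [0.6, 1.1, 0.9]
opening: 0.007
gripper_force: 0.0
```

```bash
python3 - <<'E'
from h import *
state(); yawfit(); yawfit()
im=[]
for n in("scene","top"):
    p,P=cloud(n);F=np.concatenate([(P[...,:2]-c)@Rz,P[...,2:]],-1); x,y,z=F[...,0],F[...,1],F[...,2]
    for nm,m in(("edge",(z>.025)&(z<.031)&(x>.02)&(x<.043)&(y>.02)&(y<.115)),("stop",(z>.033)&(z<.038)&(x>.05)&(x<.08)&(y>.09)&(y<.14))):
        if m.sum()>4: print(n,nm,m.sum(),np.percentile(F[m],[1,50,99],axis=0).round(4).tolist())
    q=p[200:250,210:273] if n=="scene" else p[140:190,212:275]
    im.append(cv2.resize(q,(400,320),interpolation=cv2.INTER_CUBIC))
cv2.imwrite("pics/fin2.png",np.hstack(im))
E
```

```text
t 43.48 fix xyz [-0.0744 -0.0517] 0.1514 op 0.007
yaw err deg -0.28 tilt deg [ 0.2  -0.02] F [0.47 1.15 0.92]
scene short leg (np.float64(-0.25), array([0.0983, 0.0986])) fence mid (np.float64(0.29), array([0.1113, 0.111 ]))
top short leg (np.float64(-0.22), array([0.0918, 0.092 ])) fence mid (np.float64(0.53), array([0.1095, 0.109 ]))
scene short leg (np.float64(0.18), array([0.0986, 0.0984])) fence mid (np.float64(0.46), array([0.1107, 0.1103]))
top short leg (np.float64(-0.28), array([0.0918, 0.092 ])) fence mid (np.float64(0.22), array([0.1103, 0.1101]))
scene edge 147 [[0.0207, 0.0349, 0.0252], [0.0315, 0.0706, 0.0277], [0.0426, 0.1024, 0.0301]]
scene stop 58 [[0.0505, 0.1036, 0.0333], [0.064, 0.1175, 0.0355], [0.0796, 0.1277, 0.0377]]
top edge 229 [[0.0204, 0.031, 0.0251], [0.0316, 0.0644, 0.0282], [0.0425, 0.1001, 0.0307]]
top stop 74 [[0.0504, 0.1006, 0.0334], [0.0644, 0.1095, 0.0364], [0.0795, 0.1247, 0.0379]]
```

View pics/fin2.png

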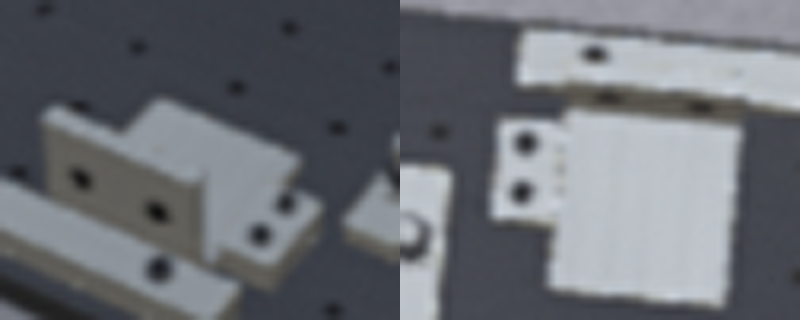

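The final views show the back parallel to and on the fence, and the side edge (0.1001) at the stop face (0.1006). I'm handing it in.

```bash
python3 -c "
from h import *
print(sign_off())"
```

```text
the job is handed in; nothing more can be done
None
```

The job is handed in: the bracket was tipped onto its long leg, the back of its short leg is flush with the fence (within about 0.5°), and its side edge is within about 0.5 mm of the end stop; it took about 44 s of the 64 s allowed.

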